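Put up the sides of the ink caddy and lift it level

TASK

The plywood ink caddy was let down for work: swing all four of its drop sides fully upright, so that the pots in it cannot slide off, while it stands on the table. Then take it by its handle, lift it straight up, about 10 cm clear of the table, and keep holding it there, steady and level with the pots standing in it; the program finishes while still holding it in the air. Do not tip the pots or the caddy, and leave the things around it alone.

Things in the scene. Friction and masses are not known exactly. Their poses are not given: they have to be found in the camera images.
- caddy_base (a point): Plywood ink caddy: loose tray with an upright handle board and four hinged drop sides, 0.55 to 0.85 kg with its three pots. Point: centre of the underside of its floor, which is 144 (x) by 156 (y) mm, 6 mm thick. Axes: x away from the robot, y to its left, z up, turned by the caddy's yaw (at most 0.35 rad)
- caddy_handle (a point): centre of the grip bar on top of the handle board: 72 mm long (caddy x), 12 mm thick (caddy y), 111 to 135 mm above the caddy's underside; pinch it from above at its middle, 60 N of grip is ample. Below it a hand hole, then the 10 mm thick board along y = 0: 72 mm long, below 60 mm height 138 mm long. The pots beside it reach 70 mm
- side_left (a joint): angle of the left drop side (at the caddy's +y), rad: 0 flat outward, 1.571 upright against its stop (fully up). Starts leaning out at 0.55 to 1.0. Stiff hinge: stays where left; about 1 N swings it up when a closed gripper pushes its free edge from outside in an arc, inward and up (level pushes may jam). Over about 3 N against the stop can slide the caddy
- side_left_hinge (a point): middle of the left side's hinge line, 78.5 mm from the caddy's centre towards its +y, 6 mm above its underside. The side: flat board 154 mm long along the hinge, 48 mm from hinge to free edge, 5 mm thick, all outside or below the hinge line; upright it reaches 54 mm above the underside. Turns with it: x to the free edge, z out of the inner face
- side_left_edge (a point): middle of the free edge of the left side, 48 mm from the hinge, half-way through the 5 mm thickness
- side_right (a joint): angle of the right drop side (at the caddy's -y), rad: 0 flat outward, 1.571 upright against its stop (fully up). Starts leaning out at 0.55 to 1.0. Stiff hinge: stays where left; about 1 N swings it up when a closed gripper pushes its free edge from outside in an arc, inward and up (level pushes may jam). Over about 3 N against the stop can slide the caddy
- side_right_hinge (a point): middle of the right side's hinge line, 78.5 mm from the caddy's centre towards its -y, 6 mm above its underside. The side: flat board 154 mm long along the hinge, 48 mm from hinge to free edge, 5 mm thick, all outside or below the hinge line; upright it reaches 54 mm above the underside. Turns with it: x to the free edge, z out of the inner face
- side_right_edge (a point): middle of the free edge of the right side, 48 mm from the hinge, half-way through the 5 mm thickness
- side_far (a joint): angle of the far drop side (at the caddy's +x), rad: 0 flat outward, 1.571 upright against its stop (fully up). Starts leaning out at 0.55 to 1.0. Stiff hinge: stays where left; about 1 N swings it up when a closed gripper pushes its free edge from outside in an arc, inward and up (level pushes may jam). Over about 3 N against the stop can slide the caddy
- side_far_hinge (a point): middle of the far side's hinge line, 72.5 mm from the caddy's centre towards its +x, 6 mm above its underside. The side: flat board 154 mm long along the hinge, 48 mm from hinge to free edge, 5 mm thick, all outside or below the hinge line; upright it reaches 54 mm above the underside. Turns with it: x to the free edge, z out of the inner face
- side_far_edge (a point): middle of the free edge of the far side, 48 mm from the hinge, half-way through the 5 mm thickness
- side_near (a joint): angle of the near drop side (at the caddy's -x), rad: 0 flat outward, 1.571 upright against its stop (fully up). Starts leaning out at 0.55 to 1.0. Stiff hinge: stays where left; about 1 N swings it up when a closed gripper pushes its free edge from outside in an arc, inward and up (level pushes may jam). Over about 3 N against the stop can slide the caddy
- side_near_hinge (a point): middle of the near side's hinge line, 72.5 mm from the caddy's centre towards its -x, 6 mm above its underside. The side: flat board 154 mm long along the hinge, 48 mm from hinge to free edge, 5 mm thick, all outside or below the hinge line; upright it reaches 54 mm above the underside. Turns with it: x to the free edge, z out of the inner face
- side_near_edge (a point): middle of the free edge of the near side, 48 mm from the hinge, half-way through the 5 mm thickness
- pot_a_centre (a point): closed ink pot, 62 mm across, 64 mm tall, alone in the left (+y) compartment; loose, standing on the caddy's floor. This is its centre, half-way up; z axis along the pot, up
- pot_b_centre (a point): closed ink pot, 58 mm across, 64 mm tall, in the near half of the right (-y) compartment; loose, standing on the caddy's floor. This is its centre, half-way up; z axis along the pot, up
- pot_c_centre (a point): closed ink pot, 60 mm across, 58 mm tall, in the far half of the right (-y) compartment; loose, standing on the caddy's floor. This is its centre, half-way up; z axis along the pot, up
- stapler_centre (a point): stapler, 143 x 34 x 50 mm, lying left of the caddy; bystander. The point is 25 mm over the table at its middle
- tape_roll_centre (a point): roll of masking tape, 92 mm across, 24 mm tall, lying flat right of the caddy; bystander. The point is its centre
- brush_centre (a point): brush, 193 x 21 x 21 mm, lying right of the caddy; bystander. The point is its middle, 10 mm over the table
Things that resemble listed ones, but are neither listed nor needed, are in the scene too. Of the things that look like the part that bears pot_b_centre, the middle-sized one is meant.

How it is judged:
On the way:
1. all four sides stand up while the caddy stands on the table (value of joint each of side_left, side_right, side_far, side_near above 1.4 rad and height (world z) of caddy_base below 0.012 m), for 0.2 s.
At the end, for the whole second after the job is handed in: All sides upright (over 1.40 rad); the caddy held by the fingers, underside 60 to 160 mm above the table, within 200 mm of where it first stood, within 0.09 rad of level and still (under 30 mm/s, 0.15 rad/s); the three pots upright on its floor inside the sides (value of joint each of side_left, side_right, side_far, side_near above 1.4 rad and z of pot_a_centre in the frame of caddy_base between 0.025 and 0.05 m and angle between each of pot_a_centre, pot_b_centre, pot_c_centre's own z axis and vertical below 0.17 rad and x of pot_a_centre in the frame of caddy_base between -0.072 and 0.072 m and y of pot_a_centre in the frame of caddy_base between -0.078 and 0.078 m and z of pot_b_centre in the frame of caddy_base between 0.025 and 0.05 m and x of pot_b_centre in the frame of caddy_base between -0.072 and 0.072 m and y of pot_b_centre in the frame of caddy_base between -0.078 and 0.078 m and z of pot_c_centre in the frame of caddy_base between 0.025 and 0.05 m and x of pot_c_centre in the frame of caddy_base between -0.072 and 0.072 m and y of pot_c_centre in the frame of caddy_base between -0.078 and 0.078 m and height (world z) of caddy_base between 0.06 and 0.16 m and distance of caddy_base from where it was at the start of the episode below 0.2 m and angle between caddy_base's own z axis and vertical below 0.09 rad and linear speed of caddy below 0.03 m/s and angular speed of caddy below 0.15 rad/s and contact force between the fingers and caddy above 2 N); the arm keeps its last pose, push and grip.
It fails at once if the caddy leaves the table with a side not up (height (world z) of caddy_base above 0.02 m and value of joint any of side_left, side_right, side_far, side_near below 1.3 rad).
It fails at once if the caddy is tipped (angle between caddy_base's own z axis and vertical above 0.25 rad).
It fails at once if a pot is tipped over or falls out (angle between any of pot_a_centre, pot_b_centre, pot_c_centre's own z axis and vertical above 0.4 rad).
It fails at once if a bystander is disturbed (distance of any of stapler_centre, tape_roll_centre, brush_centre from where it was at the start of the episode above 0.03 m).
It also fails if it takes over 69 s, if anything falls off the work surface, if the arm or the gripper's body presses on something with over 40 N, if the wrist force passes 120 N, or if a joint passes its speed limit or range.

ROBOT

A 7-joint arm with a two-finger parallel gripper is mounted at the origin on the work surface; the furniture and walls round the work are solid. World frame = base frame: x ahead of the robot, y to its left, z up, the work surface at z = 0. Lengths are in m, angles in rad, forces in N, time in s.
With the tool pointing down it reaches from about 0.4 to 0.85 m from the base axis. Payload 10.4 kg.
Tool frame: the origin (TCP) lies at the very end of the fingers, on their centre line; the grasp point (between the pads) lies r.hold_point_z behind it (r.hold_point_z is the distance from the TCP to the grasp point, in m); z points along the fingers, y is the direction in which the jaws open and shut (so a half turn about z gives the same grasp; the last joint's range is limited). The gripper opens to 87 mm and grips with 3 to 60 N. Pads are 19 mm wide; open, the fingers measure 117 mm over their backs; the gripper's body (75 mm by 190 mm) begins 51 mm behind the grasp point.
Start: joints at [1.197, 0.332, -0.065, 1.46, 0.022, 1.35, -0.088], TCP at [0.215, -0.587, 0.223] pointing down, gripper open.
Joint ranges: [-2.6, 2.6], [-0.5, 2.12], [-1.47, 1.34], [0.16, 2.42], [-1.27, 4.41], [0.06, 2.06], [-2.6, 2.6]. Speed limits (rad/s): [2.22, 2.22, 2.79, 2.79, 3.14, 3.14, 3.14].

INTERFACE

Orientations are given as a unit quaternion [x, y, z, w].
In Python, from bench import r gives the robot as it stands.
- The arm moves only by the tool send_rows, never from a script. Its argument "commands" is a list of rows, each a list of 7 numbers: the shift along the world's x, y, z normalised to -1 to 1, where 1 is 0.03 m, then the turn, a rotation vector about the world's x, y, z normalised to -1 to 1, where 1 is 5 degrees, then the gripper command: -1 is fully open, 1 is shut, values between are in proportion. In form: [[tx, ty, tz, ax, ay, az, jaw], ...]. A call has 1 to 10 rows; each row shifts and turns the pose as measured when the row begins; what a row does not reach is not made up. A row lasts 1/12 s, in which the tool goes at most 41.7 mm and 7.16 degrees, less where a joint would pass 70% of its speed; a pose out of reach is approached as far as the arm can. A call with a number of a shift or a turn outside -1 to 1 is refused whole. A call with a gripper value outside its range is refused whole. The fingers move at their own pace and stop on an object; "grip_force" is the grip in N (left out, the last holds). Time passes only in rows, so rows that do not move let the fingers close. It gives the time, the measured TCP pose, the force and the opening at its end, in the units of the state.
- r.read_state(): the state, without advancing time (a new reading comes with each control period).
- r.camera(name): name is "scene" or "side" or "wrist"; returns the picture (480x640x3 uint8, blue, green, red); there is no depth.
- r.calibration(name): a dict with "K" (3x3 intrinsics, pixels), "R" (3x3) and "t" (3): a world point X has camera coordinates R X + t; the wrist camera has in their place "mount" (4x4, takes a point from camera to tool coordinates, whose origin is the TCP and whose axes are the flange's). Camera axes: x right, y down, z forward; pixel columns grow to the right and rows downward; lengths in m; the calibration is good to about 2 mm. A picture is of the moment at which its call begins: read the wrist's pose just before it. calibration takes no time and is no camera call.
- r.close_job(): hands the job in, once; it reports no verdict.
The state is a dict: "time": time; "joint_positions": joint angles; "joint_vel": joint speeds; "joint_torque": joint torques, N m; "ee_pos": TCP position; "eef_rot": TCP orientation; "ft_force": force on the tool from outside, world axes, zero at the start; "torque": the same for the moment, N m; "width": finger opening in m.
Only numpy, scipy, OpenCV 4.12 (cv2) and the standard library are available. Lean on these libraries where they do the work, as an engineer would, in place of code of your own. Each camera call takes 0.05 s, during which the arm holds its last target.

## Working session

There is one attempt and no reset: what is moved stays moved. The work goes in short steps, Python scripts to look and compute and a tool call to move; the robot and the scene stay as the last step left them, time stands still between calls to the robot, and variables do not carry over. Pictures are saved under pics/ and viewed, and the job is handed in when it is done.

Besides the shell and the picture viewer there is one more tool, called after "Request:" as a command line: name --pt "numbers of a row" for each row, then --argument value for the rest. send_rows: Moves the arm, as the interface text tells. Scaled input: -1 to 1 covers 0.03 m each way for a shift and 5 degrees each way for a turn. Its arguments: {"type":"object","properties":{"commands":{"type":"array"},"grip_force":{"type":"number"}},"required":["commands"]}

```bash
ls; mkdir -p pics; python3 - <<'E'
from bench import r
import cv2
print(r.read_state()); print(r.hold_point_z)
for n in ["scene","side","wrist"]:
    im=r.camera(n); cv2.imwrite(f"pics/{n}0.png",im); print(n,r.calibration(n))
E
```

```text
pics
{'time': 0.0, 'joint_positions': array([ 1.19743108,  0.33290114, -0.06469399,  1.46098793,  0.02158384,
        1.34989189, -0.08849336]), 'joint_vel': array([-6.68951197e-04,  1.21964570e-03,  8.79396744e-04,  5.97841495e-05,
        1.10921750e-03, -1.52662023e-03, -1.54198306e-03]), 'joint_torque': array([ 1.12519635e-04, -6.23256111e+01,  2.47344375e-02, -3.89899564e+01,
       -6.13058545e-02,  3.98005592e-02,  9.87357021e-05]), 'ee_pos': array([ 0.21461506, -0.58656201,  0.2217134 ]), 'eef_rot': array([ 9.84657884e-01,  1.74494395e-01, -1.57968997e-04, -7.29858323e-04]), 'ft_force': array([0.82547337, 0.68821107, 0.77980978]), 'torque': array([ 0.02186709,  0.02266782, -0.01278981]), 'width': 0.0873994234847295}
0.0187
scene {'K': array([[554.03533623,   0.        , 325.63720717],
       [  0.        , 554.03533623, 237.40223326],
       [  0.        ,   0.        ,   1.        ]]), 'R': array([[-0.72265839, -0.69114548,  0.00909764],
       [-0.53917287,  0.55542316, -0.63308588],
       [ 0.43250141, -0.46241002, -0.7740281 ]]), 't': array([0.40377589, 0.37424413, 1.156
[... 196 characters left out ...]
985, -0.09856814,  0.00897279],
       [-0.05637103, -0.63892989, -0.76719678],
       [ 0.08135415,  0.76292393, -0.64134903]]), 't': array([-0.55184322,  0.08287478,  1.14186857])}
wrist {'K': array([[377.76193149,   0.        , 318.01052831],
       [  0.        , 377.76193149, 239.4530767 ],
       [  0.        ,   0.        ,   1.        ]]), 'mount': array([[ 2.65272776e-04, -9.70095840e-01, -2.42722044e-01,
         6.49409529e-02],
       [ 9.99999306e-01,  5.35881180e-04, -1.04886852e-03,
         2.79976579e-04],
       [ 1.14757316e-03, -2.42721598e-01,  9.70095309e-01,
        -1.62310917e-01],
       [ 0.00000000e+00,  0.00000000e+00,  0.00000000e+00,
         1.00000000e+00]])}
```

View pics/scene0.png

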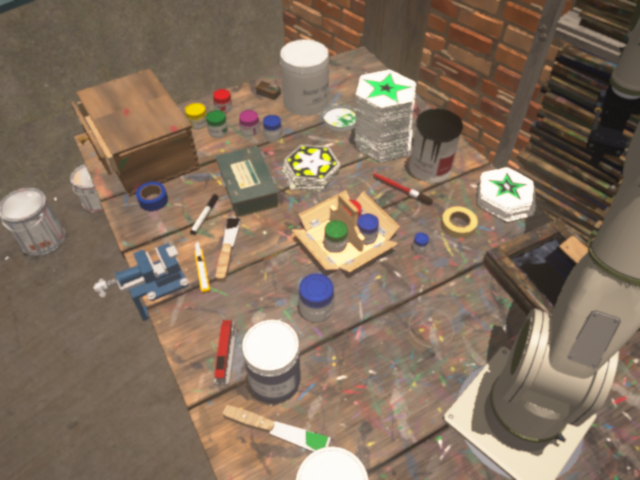

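View pics/side0.png

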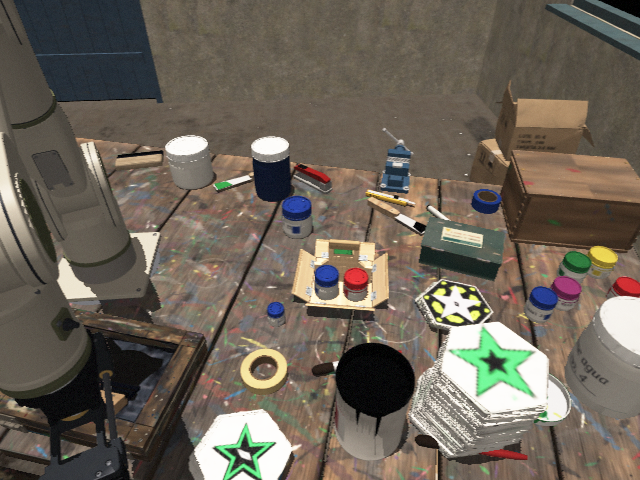

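View pics/wrist0.png

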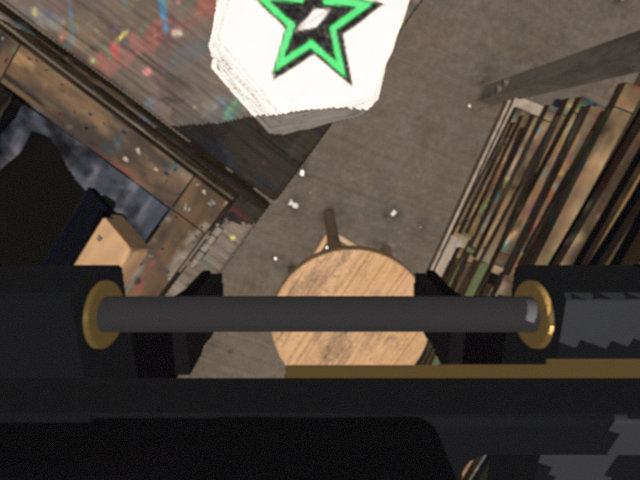

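```bash
python3 - <<'E'
import cv2
a=cv2.imread("pics/scene0.png")[170:290,270:430]; b=cv2.imread("pics/side0.png")[225:335,270:430]
cv2.imwrite("pics/c1.png",cv2.resize(a,None,fx=5,fy=5,interpolation=cv2.INTER_CUBIC))
cv2.imwrite("pics/c2.png",cv2.resize(b,None,fx=5,fy=5,interpolation=cv2.INTER_CUBIC))
E
```

```text
(no output)
```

View pics/c1.png

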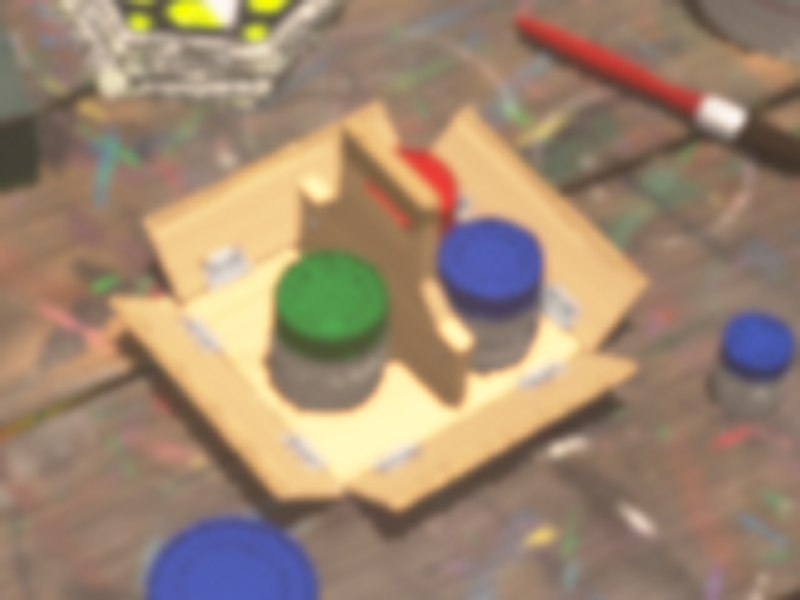

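View pics/c2.png

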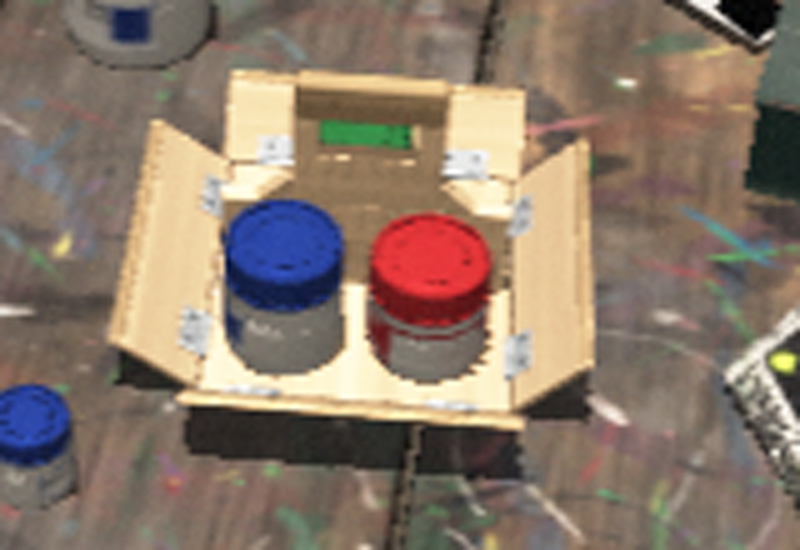

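```bash
cat > h.py <<'E'
from bench import r
import cv2, numpy as np
from scipy.spatial.transform import Rotation as Ro
def P(n):
    c=r.calibration(n); return c["K"]@np.c_[c["R"],c["t"]]
def tri(a,b):
    X=cv2.triangulatePoints(P("scene"),P("side"),np.array(a,float).reshape(2,1),np.array(b,float).reshape(2,1)).ravel(); X=X[:3]/X[3]
    e=[]
    for n,p in (("scene",a),("side",b)):
        q=P(n)@np.r_[X,1]; e.append(np.round(q[:2]/q[2]-p,1))
    return X,e
def plane(n,p,z):
    c=r.calibration(n); d=c["R"].T@np.linalg.inv(c["K"])@np.r_[p,1]; o=-c["R"].T@c["t"]
    return o+d*(z-o[2])/d[2]
def proj(n,X):
    q=P(n)@np.r_[X,1]; return q[:2]/q[2]
E
python3 - <<'E'
from h import *
np.set_printoptions(precision=4,suppress=True)
S=lambda p:np.array(p)/5+[270,170]; D=lambda p:np.array(p)/5+[270,225]
for n,a,b in [("L far",(115,298),(525,90)),("L near",(280,498),(230,70)),("N right",(635,362),(112,345)),("N left",(400,510),(155,120)),
 ("R near",(645,280),(182,395)),("R far",(465,105),(522,425)),("F left",(145,217),(585,140)),("F right",(380,100),(590,380)),
 ("lid b",(492,258),(284,240)),("h near end top",(437,215),(297,75)),("h far",(345,130),(450,83))]:
    print(n,*tri(S(a),D(b)))
print("lid a",plane("scene",S((332,297)),.07),"lid b",plane("scene",S((492,258)),.07),plane("side",D((284,240)),.07),"lid c",plane("side",D((430,255)),.064))
# floor corner
print("floor near-left", plane("scene",S((348,488)),.006))
for n,p in [("bigjar lid",(317,285)),("smallpot",(421,240)),("tape",(460,220)),("brush tail",(375,178)),("brush head",(432,201)),("puck",(312,182)),("box",(248,210)),("puck low near",(300,186)),("stapler?",(225,350))]:
    print(n,plane("scene",p,0.02))
for n,p in [("bigjar base",(297,235)),("bigjar lid",(297,202)),("small base",(276,322)),("puck low left",(440,330)),("tape",(264,370)),("box corner",(420,262)),("brush",(315,370)),("stapler",(310,178))]:
    print("side",n,plane("side",p,0.0))
E
```

```text
L far [ 0.6868 -0.0095  0.0315] [array([-0.5, -0.4]), array([-0.8,  0.5])]
L near [0.5369 0.0227 0.0301] [array([-0.2, -0.2]), array([-0.3,  0.2])]
N right [ 0.4662 -0.1652  0.0295] [array([-0.2, -0.1]), array([-0.3,  0.1])]
N left [ 0.4925 -0.0133  0.0289] [array([-0.9, -0.6]), array([-1.4,  0.6])]
R near [ 0.4945 -0.2057  0.0374] [array([-0.5, -0.3]), array([-0.9,  0.4])]
R far [ 0.6437 -0.2357  0.037 ] [array([-0.1, -0.1]), array([-0.3,  0.2])]
F left [ 0.7099 -0.0557  0.0379] [array([-0.1, -0.1]), array([-0.2,  0.1])]
F right [ 0.6812 -0.2088  0.0333] [array([0.1, 0.1]), array([ 0.1, -0.1])]
lid b [ 0.5465 -0.1417  0.0661] [array([-0.5, -0.3]), array([-0.9,  0.4])]
h near end top [ 0.5534 -0.1003  0.1284] [array([-1.1, -0.8]), array([-2.,  1.])]
h far [ 0.6234 -0.1111  0.1281] [array([-0.8, -0.7]), array([-1.5,  0.9])]
lid a [ 0.5834 -0.0637  0.07  ] lid b [ 0.5429 -0.139   0.07  ] [ 0.5481 -0.1444  0.07  ] lid c [ 0.6146 -0.1541  0.064 ]
floor near-left [ 0.5279 -0.0183  0.006 ]
bigjar lid [0.5251 0.0656 0.02  ]
smallpot [ 0.4302 -0.2213  0.02  ]
tape [ 0.3976 -0.3484  0.02  ]
brush tail [ 0.6627 -0.311   0.02  ]
brush head [ 0.4928 -0.352   0.02  ]
puck [ 0.7794 -0.175   0.02  ]
box [0.8283 0.0204 0.02  ]
puck low near [ 0.7924 -0.1404  0.02  ]
stapler? [0.5501 0.3314 0.02  ]
side bigjar base [0.4901 0.0799 0.    ]
side bigjar lid [0.4985 0.2347 0.    ]
side small base [ 0.4267 -0.2187  0.    ]
side puck low left [ 0.7875 -0.2743  0.    ]
side tape [ 0.4001 -0.34    0.    ]
side box corner [ 0.8008 -0.0564  0.    ]
side brush [ 0.5034 -0.3496  0.    ]
side stapler [0.5478 0.3638 0.    ]
```

```bash
python3 - <<'E'
from h import *
np.set_printoptions(precision=4,suppress=True)
for n,a,b in [("stack top",(387,88),(492,366)),("can top",(440,127),(374,380)),("jar lid",(317,290),(297,204)),("puck top c",(312,163),(455,302)),("white tile",(508,187),(243,452)),("box label",(246,176),(455,238)),("small pot",(421,239),(276,308))]:
    print(n,*tri(a,b))
for n,p in [("can base L",(411,165)),("can base",(433,180)),("stack base",(385,160)),("stack base l",(357,140)),("stack base r",(412,145))]:
    print(n,plane("scene",p,0.0))
c=np.array([.5895,-.1095]);a=-.19
x=np.array([np.cos(a),np.sin(a)]);y=np.array([-x[1],x[0]])
for n,d,r0,th in [("R",-y,.0785,.7),("L",y,.0785,.55),("F",x,.0725,.65),("N",-x,.0725,.5)]:
    for t in [th,.8,1,1.2,1.4,1.571]:
        if t<th: continue
        f=r0+.0483*np.cos(t-.104)+.0095; print(n,t,c+d*f,"z",.006+.048*np.sin(t)-.012)
# verify joints proj of handle & edges
for s in ("scene","side"): print(proj(s,np.r_[c,.135]))
E
```

```text
stack top [ 0.7795 -0.4827  0.1759] [array([0.2, 0.2]), array([ 0.8, -0.5])]
can top [ 0.5864 -0.4768  0.1513] [array([-0.5, -0.4]), array([-1.5,  0.7])]
jar lid [0.489  0.1065 0.0835] [array([-1.3, -0.9]), array([-1.8,  0.9])]
puck top c [ 0.8298 -0.224   0.0289] [array([-0.5, -0.5]), array([-1.2,  0.8])]
white tile [ 0.3663 -0.5214  0.0417] [array([-0.6, -0.2]), array([-1.6,  0.4])]
box label [ 0.892  -0.0361  0.0609] [array([0.7, 0.8]), array([ 1.4, -1. ])]
small pot [ 0.427  -0.2109  0.0372] [array([-0.5, -0.3]), array([-0.9,  0.4])]
can base L [ 0.6339 -0.4432  0.    ]
can base [ 0.5496 -0.4381  0.    ]
stack base [ 0.7028 -0.4061  0.    ]
stack base l [ 0.8221 -0.415   0.    ]
stack base r [ 0.6866 -0.5152  0.    ]
R 0.7 [ 0.5653 -0.2352] z 0.02492244898740917
R 0.8 [ 0.5659 -0.2323] z 0.028433092363177096
R 1 [ 0.5672 -0.2255] z 0.03439060727077903
R 1.2 [ 0.5687 -0.2176] z 0.03873787612642686
R 1.4 [ 0.5704 -0.2088] z 0.041301587039446086
R 1.571 [ 0.5719 -0.2008] z 0.04199999900441341
L 0.55 [0.6143 0.0197] z 0.019088986988671643
L 0.8 [0.6131 0.0133] z 0.028433092363177096
L 1 [0.6118 0.0065] z 0.03439060727077903
L 1.2 [ 0.6103 -0.0014] z 0.03873787612642686
L 1.4 [ 0.6086 -0.0102] z 0.041301587039446086
L 1.571 [ 0.6071 -0.0182] z 0.04199999900441341
F 0.65 [ 0.7106 -0.1328] z 0.023048947475329897
F 0.8 [ 0.7064 -0.132 ] z 0.028433092363177096
F 1 [ 0.6997 -0.1307] z 0.03439060727077903
F 1.2 [ 0.6917 -0.1292] z 0.03873787612642686
F 1.4 [ 0.6829 -0.1275] z 0.041301587039446086
F 1.571 [ 0.6749 -0.1259] z 0.04199999900441341
N 0.5 [ 0.4652 -0.0856] z 0.017012425853001747
N 0.8 [ 0.4726 -0.087 ] z 0.028433092363177096
N 1 [ 0.4793 -0.0883] z 0.03439060727077903
N 1.2 [ 0.4873 -0.0898] z 0.03873787612642686
N 1.4 [ 0.4961 -0.0915] z 0.041301587039446086
N 1.571 [ 0.5041 -0.0931] z 0.04199999900441341
[347.9562 200.7122]
[343.7504 240.5553]
```

Request:
send_rows --pt "0.95 0.9 0 0 0 1 1" --pt "0.95 0.9 0 0 0 1 1" --pt "0.95 0.9 0 0 0 1 1" --pt "0.95 0.9 0 0 0 1 1" --pt "0.95 0.9 0 0 0 1 1" --pt "0.95 0.9 0 0 0 1 1" --pt "0.95 0.9 0 0 0 1 1" --pt "0.95 0.9 0 0 0 1 1" --grip_force 20

```text
time: 0.82
ee_pos: [0.4386, -0.3669, 0.2192]
eef_rot: [0.863, 0.505, -0.004, -0.0]
ft_force: [0.4, -0.9, -0.6]
width: 0.0416
```

Request:
send_rows --pt "0.9 0.8 0 0 0 0.8 1" --pt "0.9 0.8 0 0 0 0.8 1" --pt "0.9 0.8 0 0 0 0.8 1" --pt "0.8 0.8 -0.5 0 0 0.7 1" --pt "0.5 0.6 -1 0 0 0.4 1" --pt "0 0 -1 0 0 0 1"

```text
time: 1.32
ee_pos: [0.5723, -0.2374, 0.1487]
eef_rot: [0.766, 0.643, 0.001, 0.005]
ft_force: [-0.3, -0.9, -1.0]
width: 0.0036
```

Request:
send_rows --pt "-0.35 -0.65 -0.2 0 0 0 1" --pt "0 0 -1 0 0 0 1" --pt "0 0 -1 0 0 0 1" --pt "0 0 -1 0 0 0 1" --pt "0 0 -0.3 0 0 0 1" --pt "0 0 0 0 0 0 1"

```text
time: 1.82
ee_pos: [0.5596, -0.2518, 0.032]
eef_rot: [0.763, 0.646, 0.0, -0.0]
ft_force: [-0.2, 0.4, -0.1]
width: 0.0006
```

```bash
cat > look.py <<'E'
import sys
from h import *
k=sys.argv[1]
a=r.camera("scene")[150:300,260:440]; b=r.camera("side")[200:350,250:430]
o=np.hstack([cv2.resize(q,(400,333),interpolation=cv2.INTER_CUBIC) for q in (a,b)])
cv2.imwrite(f"pics/l{k}.png",o); s=r.read_state(); print(s["time"],s["ee_pos"].round(4),s["ft_force"].round(2))
E
python3 look.py 1
```

```text
1.9167 [ 0.5608 -0.2522  0.0344] [0.01 0.06 0.61]
```

View pics/l1.png

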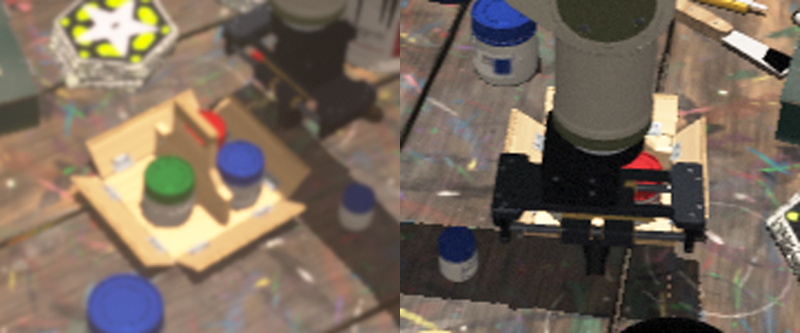

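Request:
send_rows --pt "0 0.15 -0.35 0 0 0 1" --pt "0.05 0.2 0 0 0 0 1" --pt "0.05 0.15 0 0 0 0 1" --pt "0 0 0 0 0 0 1"

```text
time: 2.25
ee_pos: [0.5676, -0.2368, 0.0289]
eef_rot: [0.764, 0.646, 0.003, 0.005]
ft_force: [0.1, -0.2, -0.6]
width: 0.0003
```

Request:
send_rows --pt "0 0.1 -0.05 0 0 0 1" --pt "0.02 0.1 0.1 0 0 0 1" --pt "0.02 0.1 0.1 0 0 0 1" --pt "0.02 0.12 0.1 0 0 0 1" --pt "0.02 0.12 0.1 0 0 0 1" --pt "0.02 0.13 0.07 0 0 0 1"

```text
time: 2.75
ee_pos: [0.5718, -0.2166, 0.0449]
eef_rot: [0.764, 0.645, 0.003, 0.007]
ft_force: [0.0, -1.1, -0.3]
width: 0.0005
```

Request:
send_rows --pt "0.02 0.13 -0.1 0 0 0 1" --pt "0.02 0.13 -0.05 0 0 0 1" --pt "0.02 0.13 0 0 0 0 1" --pt "0.02 0.1 0 0 0 0 1"

```text
time: 3.08
ee_pos: [0.575, -0.2009, 0.0411]
eef_rot: [0.764, 0.645, 0.003, 0.008]
ft_force: [-0.0, -6.0, 2.7]
width: 0.0007
```

```bash
python3 look.py 2
```

```text
3.1833 [ 0.5751 -0.2005  0.0412] [ 1.48 -1.38  1.17]
```

View pics/l2.png

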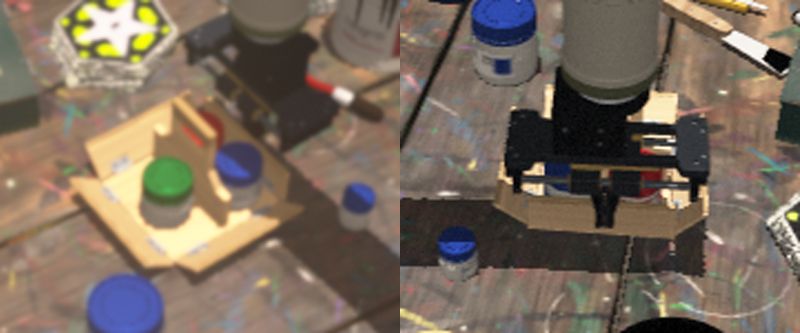

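Request:
send_rows --pt "0 -0.4 0 0 0 0 1" --pt "0 -0.4 0.8 0 0 0 1" --pt "0 0 1 0 0 0 1" --pt "0 0 1 0 0 0 1" --pt "0 0 1 0 0 0 1" --pt "0 0 1 0 0 0 1" --pt "0.1 0.5 0.3 0 0 0 1" --pt "0.2 1 0 0 0 0 1" --pt "0.2 1 0 0 0 0 1" --pt "0.2 1 0 0 0 0 1"

```text
time: 4.02
ee_pos: [0.5909, -0.1289, 0.1976]
eef_rot: [0.768, 0.64, 0.002, 0.004]
ft_force: [0.9, 0.4, -0.2]
width: 0.0001
```

```bash
python3 look.py 3
```

```text
4.1167 [ 0.5918 -0.1224  0.1976] [0.24 0.   0.32]
```

View pics/l3.png

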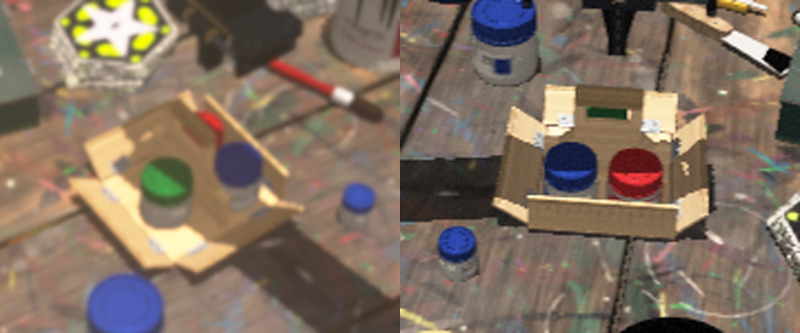

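Request:
send_rows --pt "0.2 1 0 0 0 0 1" --pt "0.2 1 0 0 0 0 1" --pt "0.2 1 0 0 0 0 1" --pt "0.2 1 -0.2 0 0 0 1" --pt "0.2 1 -0.5 0 0 0 1" --pt "0 0.3 -1 0 0 0 1" --pt "0 0 -1 0 0 0 1" --pt "0 0 -1 0 0 0 1"

```text
time: 4.78
ee_pos: [0.6248, 0.0441, 0.0866]
eef_rot: [0.765, 0.644, 0.008, 0.003]
ft_force: [0.9, -0.1, -0.1]
width: 0.0006
```

Request:
send_rows --pt "0 -0.2 -1 0 0 0 1" --pt "0 0 -0.75 0 0 0 1" --pt "0 0 -0.2 0 0 0 1" --pt "0 0 0 0 0 0 1"

```text
time: 5.12
ee_pos: [0.6195, 0.0381, 0.0169]
eef_rot: [0.764, 0.645, 0.003, -0.002]
ft_force: [-0.3, 0.0, 0.3]
width: 0.0004
```

```bash
python3 look.py 4
```

```text
5.2167 [0.6206 0.0384 0.019 ] [ 0.21 -0.25 -0.05]
```

View pics/l4.png

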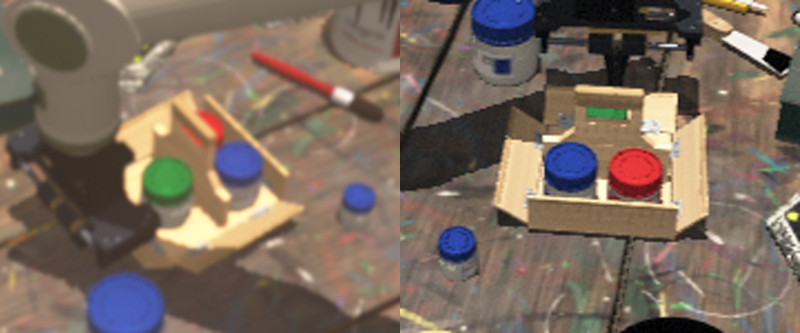

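Request:
send_rows --pt "0 -0.3 -0.02 0 0 0 1" --pt "0 -0.25 0 0 0 0 1" --pt "0 -0.1 0.08 0 0 0 1" --pt "-0.02 -0.1 0.1 0 0 0 1" --pt "-0.02 -0.1 0.1 0 0 0 1" --pt "-0.02 -0.11 0.1 0 0 0 1"

```text
time: 5.72
ee_pos: [0.6225, 0.0077, 0.0374]
eef_rot: [0.764, 0.645, 0.008, 0.001]
ft_force: [0.2, 0.9, -0.7]
width: 0.0003
```

Request:
send_rows --pt "-0.02 -0.11 -0.05 0 0 0 1" --pt "-0.02 -0.11 0.02 0 0 0 1" --pt "-0.02 -0.12 0.05 0 0 0 1" --pt "-0.02 -0.13 0.05 0 0 0 1" --pt "-0.02 -0.13 0.02 0 0 0 1" --pt "-0.02 -0.13 0 0 0 0 1"

```text
time: 6.22
ee_pos: [0.6196, -0.0159, 0.0425]
eef_rot: [0.764, 0.645, 0.01, 0.002]
ft_force: [-0.0, 1.3, 0.0]
width: 0.0003
```

Request:
send_rows --pt "-0.02 -0.1 0 0 0 0 1" --pt "-0.02 -0.07 0 0 0 0 1"

```text
time: 6.38
ee_pos: [0.6187, -0.0206, 0.0426]
eef_rot: [0.764, 0.645, 0.011, 0.002]
ft_force: [2.5, 4.1, 1.3]
width: 0.0007
```

```bash
python3 look.py 5
```

```text
6.4833 [ 0.6186 -0.021   0.0426] [0.96 2.16 0.9 ]
```

View pics/l5.png

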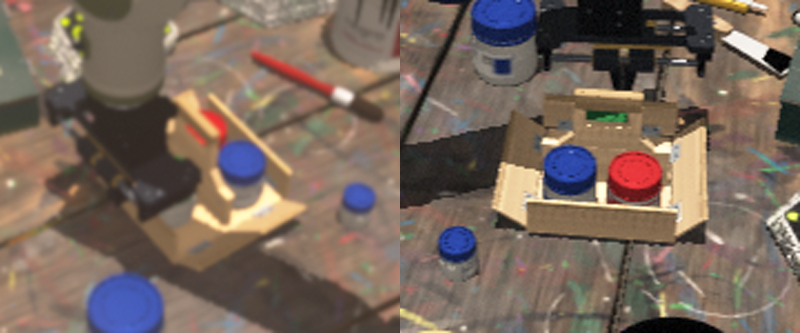

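Request:
send_rows --pt "0 0.5 0 0 0 0 1" --pt "0 0.3 0.8 0 0 0 1" --pt "0 0 1 0 0 0 1" --pt "0 0 1 0 0 0 1" --pt "0 0 1 0 0 0 1" --pt "0 0 1 0 0 -1 1" --pt "0.3 -0.3 0.5 0 0 -1 1" --pt "0.5 -0.5 0 0 0 -1 1" --pt "0.5 -0.5 0 0 0 -1 1" --pt "0.5 -0.5 0 0 0 -1 1"

```text
time: 7.32
ee_pos: [0.6674, -0.0544, 0.2083]
eef_rot: [0.889, 0.459, 0.005, 0.003]
ft_force: [0.2, 0.5, -0.5]
width: 0.0007
```

Request:
send_rows --pt "0.4 -0.5 0 0 0 -1 1" --pt "0.4 -0.5 0 0 0 -1 1" --pt "0.4 -0.5 0 0 0 -1 1" --pt "0.3 -0.5 0 0 0 -1 1" --pt "0.3 -0.5 0 0 0 -1 1" --pt "0 -0.4 0 0 0 -1 1" --pt "0 -0.2 0 0 0 -1 1" --pt "0 0 0 0 0 -1 1" --pt "0 0 0 0 0 -1 1" --pt "0 0 0 0 0 -1 1"

```text
time: 8.15
ee_pos: [0.7216, -0.1656, 0.203]
eef_rot: [1.0, 0.012, -0.005, 0.009]
ft_force: [-0.4, 0.3, -0.5]
width: 0.0004
```

```bash
python3 look.py 6; python3 -c "
from h import *
s=r.read_state();print(Ro.from_quat(s['eef_rot']).as_matrix().round(3),s['joint_positions'].round(2))"
```

```text
8.25 [ 0.7216 -0.1653  0.203 ] [0.41 0.24 0.65]
[[ 1.     0.027 -0.01 ]
 [ 0.027 -0.999 -0.019]
 [-0.011  0.019 -1.   ]] [ 0.3   0.62 -0.25  1.1   0.17  1.45 -1.47]
```

View pics/l6.png

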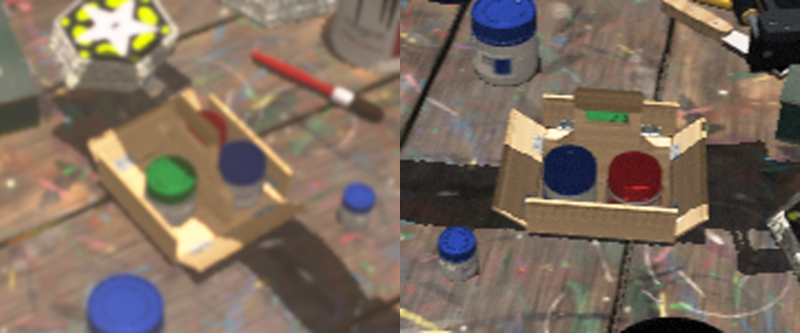

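Request:
send_rows --pt "0.2 0.4 -0.5 0.1 0 -0.9 1" --pt "0 0.4 -1 0.1 0 -0.9 1" --pt "0 0.2 -1 0 0 -0.7 1" --pt "0 0 -1 0 0 0 1" --pt "0 0 -1 0 0 0 1" --pt "0 0 -0.8 0 0 0 1"

```text
time: 8.75
ee_pos: [0.7302, -0.1359, 0.0464]
eef_rot: [0.996, -0.09, 0.0, 0.002]
ft_force: [-0.3, -0.5, -0.1]
width: 0.0006
```

Request:
send_rows --pt "0 0 -0.55 0 0 0 1" --pt "0 0 -0.1 0 0 0 1" --pt "-0.1 0 0 0 0 0 1"

```text
time: 9.0
ee_pos: [0.7228, -0.1353, 0.0185]
eef_rot: [0.996, -0.085, -0.005, 0.002]
ft_force: [0.6, -0.4, 0.3]
width: 0.0007
```

```bash
python3 look.py 7
```

```text
9.1 [ 0.723  -0.1356  0.0201] [-0.8  -0.85 -0.04]
```

View pics/l7.png

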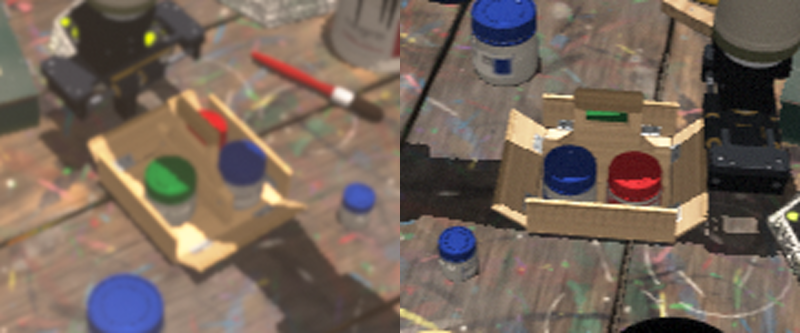

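Request:
send_rows --pt "-0.25 0 0 0 0 0 1" --pt "-0.15 0 0.05 0 0 0 1" --pt "-0.1 0.02 0.08 0 0 0 1" --pt "-0.1 0.02 0.08 0 0 0 1" --pt "-0.11 0.02 0.08 0 0 0 1" --pt "-0.11 0.02 0.06 0 0 0 1"

```text
time: 9.6
ee_pos: [0.7016, -0.1341, 0.0398]
eef_rot: [0.996, -0.084, 0.001, 0.003]
ft_force: [0.2, -0.3, -0.2]
width: 0.0003
```

Request:
send_rows --pt "0.1 0 -0.25 0 0 0 1" --pt "0.0 0 -0.15 0 0 0 1" --pt "-0.1 0.02 0 0 0 0 1"

```text
time: 9.85
ee_pos: [0.7025, -0.1336, 0.0288]
eef_rot: [0.996, -0.084, 0.003, 0.003]
ft_force: [0.5, -0.9, -0.2]
width: 0.0003
```

Request:
send_rows --pt "-0.12 0.02 0.05 0 0 0 1" --pt "-0.12 0.02 0.05 0 0 0 1" --pt "-0.12 0.02 0.04 0 0 0 1" --pt "-0.12 0.02 0.03 0 0 0 1" --pt "-0.12 0.02 0.02 0 0 0 1" --pt "-0.12 0.02 0.02 0 0 0 1"

```text
time: 10.35
ee_pos: [0.6796, -0.1294, 0.0352]
eef_rot: [0.996, -0.084, 0.003, 0.003]
ft_force: [0.8, 0.6, 0.8]
width: 0.0008
```

Request:
send_rows --pt "-0.12 0.02 0.1 0 0 0 1" --pt "-0.07 0.0 0.05 0 0 0 1"

```text
time: 10.52
ee_pos: [0.6728, -0.1285, 0.0398]
eef_rot: [0.996, -0.084, 0.003, 0.003]
ft_force: [4.6, 0.2, -2.3]
width: 0.0008
```

```bash
python3 look.py 8
```

```text
10.6167 [ 0.6725 -0.1287  0.0397] [ 0.58 -0.92  0.61]
```

View pics/l8.png

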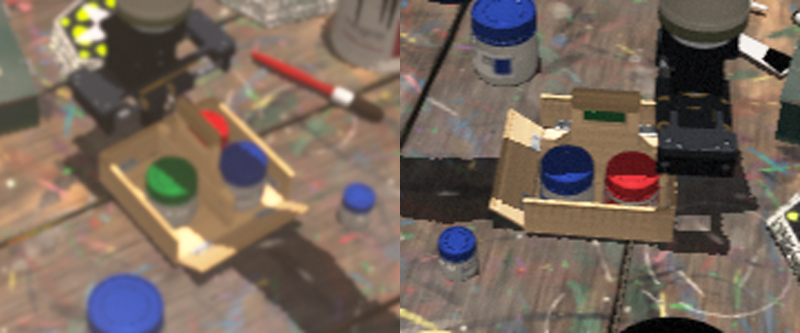

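Request:
send_rows --pt "0.5 0 0 0 0 0 1" --pt "0.3 0 0.8 0 0 0 1" --pt "0 0 1 0 0 0 1" --pt "0 0 1 0 0 0 1" --pt "0 0 1 0 0 0 1" --pt "0 0 1 0 0 0 1" --pt "-0.5 0.1 0.3 0 0 0 1" --pt "-1 0.2 0 0 0 0 1" --pt "-1 0.2 0 0 0 0 1" --pt "-1 0.2 0 0 0 0 1"

```text
time: 11.45
ee_pos: [0.5871, -0.1074, 0.1944]
eef_rot: [0.996, -0.084, -0.003, 0.003]
ft_force: [0.2, -0.1, 0.1]
width: 0.0005
```

Request:
send_rows --pt "-1 0.2 0 0 0 0 1" --pt "-1 0.2 0 0 0 0 1" --pt "-1 0.2 0 0 0 0 1" --pt "-1 0.1 0 0 0 0 1" --pt "-0.6 0.1 0 0 0 0 1" --pt "0 0 0 0 0 0 1"

```text
time: 11.95
ee_pos: [0.4362, -0.0816, 0.1935]
eef_rot: [0.996, -0.085, -0.005, 0.004]
ft_force: [0.2, 0.3, -0.1]
width: 0.0001
```

```bash
python3 look.py 9; python3 -c "
from h import *
s=r.read_state();print(Ro.from_quat(s['eef_rot']).as_matrix().round(3),s['joint_positions'].round(2))"
```

```text
12.05 [ 0.4389 -0.082   0.1938] [ 0.49 -0.18  0.59]
[[ 0.986 -0.169 -0.009]
 [-0.169 -0.986 -0.006]
 [-0.008  0.008 -1.   ]] [ 0.37 -0.02 -0.29  1.93  0.    1.24 -1.66]
```

View pics/l9.png

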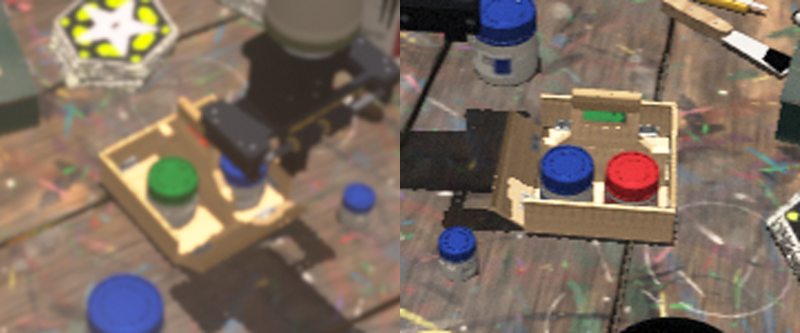

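Request:
send_rows --pt "0.15 0 -0.5 0 0 0 1" --pt "0 0 -1 0 0 0 1" --pt "0 0 -1 0 0 0 1" --pt "0 0 -1 0 0 0 1" --pt "0 0 -1 0 0 0 1" --pt "0 0 -0.8 0 0 0 1"

```text
time: 12.55
ee_pos: [0.4537, -0.0828, 0.035]
eef_rot: [0.996, -0.085, 0.003, 0.003]
ft_force: [0.2, -1.3, 0.0]
width: 0.0004
```

Request:
send_rows --pt "0 0 -0.6 0 0 0 1" --pt "0 0 0 0 0 0 1"

```text
time: 12.72
ee_pos: [0.4522, -0.082, 0.0109]
eef_rot: [0.996, -0.084, -0.0, 0.002]
ft_force: [-1.7, -0.7, -0.5]
width: 0.0003
```

```bash
python3 look.py 10
```

```text
12.8167 [ 0.4541 -0.0823  0.0141] [-0.19 -0.3   0.51]
```

View pics/l10.png

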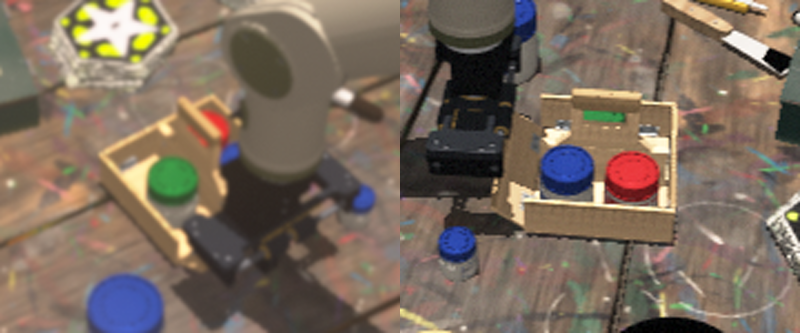

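Request:
send_rows --pt "0.2 -0.02 0 0 0 0 1" --pt "0.12 -0.02 0 0 0 0 1" --pt "0.09 -0.02 0.07 0 0 0 1" --pt "0.09 -0.02 0.07 0 0 0 1" --pt "0.1 -0.02 0.07 0 0 0 1" --pt "0.1 -0.02 0.07 0 0 0 1"

```text
time: 13.32
ee_pos: [0.4776, -0.0861, 0.0286]
eef_rot: [0.996, -0.085, 0.001, 0.003]
ft_force: [-2.6, 1.5, 0.9]
width: 0.0005
```

Request:
send_rows --pt "0.1 -0.02 0.06 0 0 0 1" --pt "0.1 -0.02 0.06 0 0 0 1" --pt "0.11 -0.02 0.05 0 0 0 1" --pt "0.12 -0.02 0.03 0 0 0 1" --pt "0.12 -0.02 0.03 0 0 0 1"

```text
time: 13.73
ee_pos: [0.499, -0.0901, 0.0395]
eef_rot: [0.996, -0.085, 0.004, 0.003]
ft_force: [-1.0, 0.3, 0.2]
width: 0.0005
```

Request:
send_rows --pt "0.11 -0.02 0.02 0 0 0 1" --pt "0.08 0 0 0 0 0 1"

```text
time: 13.9
ee_pos: [0.5045, -0.0908, 0.0398]
eef_rot: [0.996, -0.085, 0.003, 0.003]
ft_force: [-7.1, -0.0, 5.0]
width: 0.0003
```

```bash
python3 look.py 11
```

```text
14.0 [ 0.5046 -0.0908  0.0398] [-3.76  0.65  1.43]
```

View pics/l11.png

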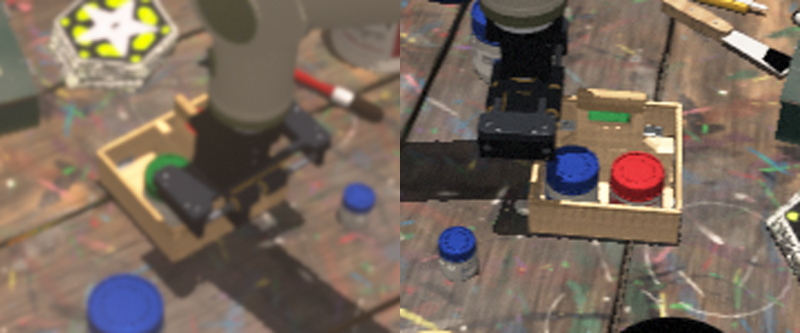

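Request:
send_rows --pt "-0.5 0 0 0 0 0 1" --pt "-0.3 0 0.8 0 0 0 1" --pt "0 0 1 0 0 0 1" --pt "0 0 1 0 0 0 1" --pt "0 0 1 0 0 0 -1" --pt "0 0 1 0 0 0 -1" --pt "0 0 0.5 0 0 0 -1" --pt "-0.6 0.4 0.2 0 0 0 -1" --pt "-0.5 0.4 0 0 0 0 -1" --pt "0 0 0 0 0 0 -1"

```text
time: 14.83
ee_pos: [0.4485, -0.0656, 0.214]
eef_rot: [0.996, -0.084, 0.009, 0.003]
ft_force: [1.6, 0.5, 0.1]
width: 0.0325
```

```bash
python3 - <<'E'
from h import *
s=r.read_state();print(s["ee_pos"],s["width"])
R0=Ro.from_quat(s['eef_rot']).as_matrix();print(R0.round(3))
a=r.camera("scene")[170:290,270:430]; b=r.camera("side")[225:335,270:430]; w=r.camera("wrist")
cv2.imwrite("pics/d1.png",cv2.resize(a,None,fx=5,fy=5,interpolation=cv2.INTER_CUBIC))
cv2.imwrite("pics/d2.png",cv2.resize(b,None,fx=5,fy=5,interpolation=cv2.INTER_CUBIC))
cv2.imwrite("pics/d3.png",w)
E
```

```text
[ 0.44852821 -0.06564868  0.21396543] 0.03246302071902499
[[ 0.986 -0.168  0.018]
 [-0.168 -0.986 -0.007]
 [ 0.019  0.004 -1.   ]]
```

View pics/d1.png

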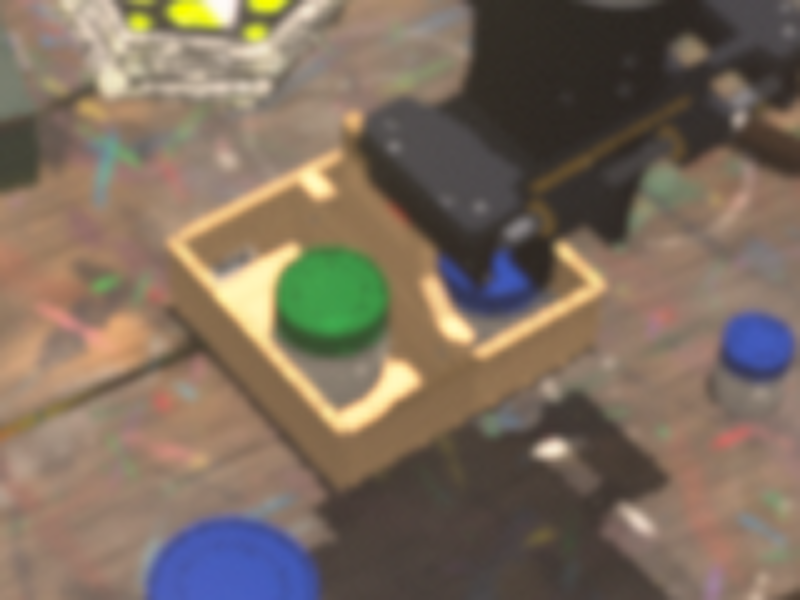

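View pics/d2.png

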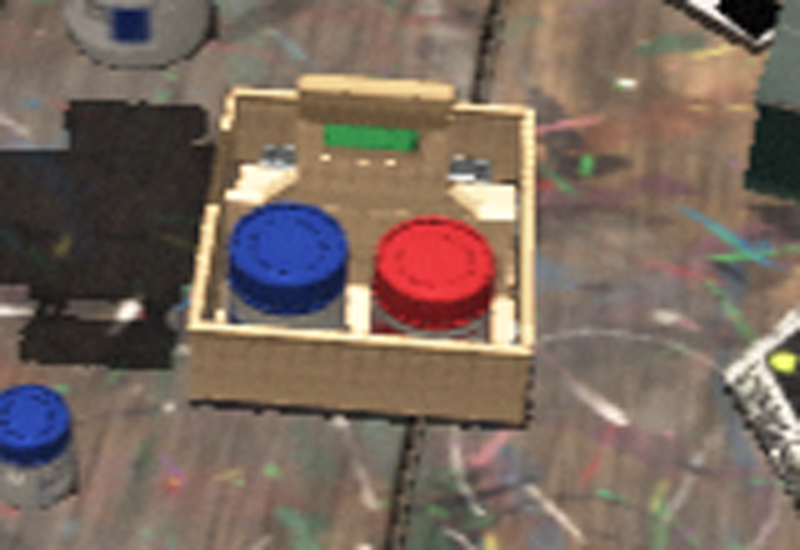

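View pics/d3.png

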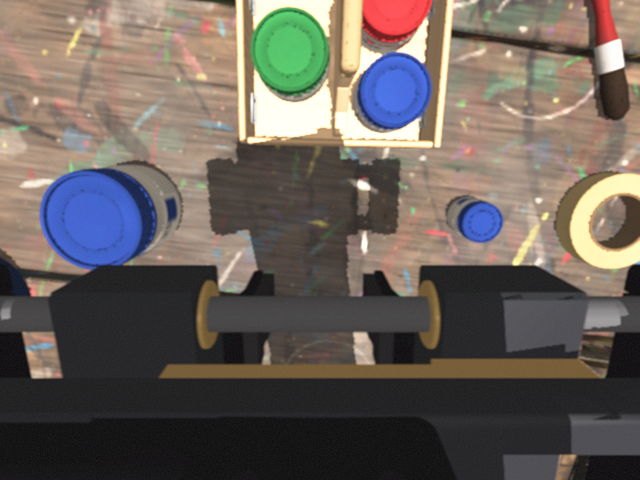

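```bash
python3 - <<'E'
from h import *
np.set_printoptions(precision=4,suppress=True)
a=cv2.imread("pics/c2.png"); b=cv2.imread("pics/d2.png")
D=lambda p:np.array(p)/5+[270,225]
S=lambda p:np.array(p)/5+[270,170]
cv2.imwrite("pics/e.png",np.vstack([cv2.resize(q[55:170,200:560],(800,255)) for q in(a,b)]))
# sides' top corners on z=.054 in side view
for n,p in [("NL",(230,92)),("FL",(532,108)),("FR",(528,345)),("NR",(193,330))]: print(n,plane("side",D(p),.054))
for n,p in [("NL",(343,432)),("FL",(175,240)),("NR",(602,285))]: print("sc",n,plane("scene",S(p),.054))
E
```

```text
NL [ 0.534  -0.0214  0.054 ]
FL [ 0.6835 -0.0469  0.054 ]
FR [ 0.6516 -0.204   0.054 ]
NR [ 0.5034 -0.1815  0.054 ]
sc NL [ 0.5297 -0.0147  0.054 ]
sc FL [ 0.6766 -0.0455  0.054 ]
sc NR [ 0.499  -0.1755  0.054 ]
```

View pics/e.png

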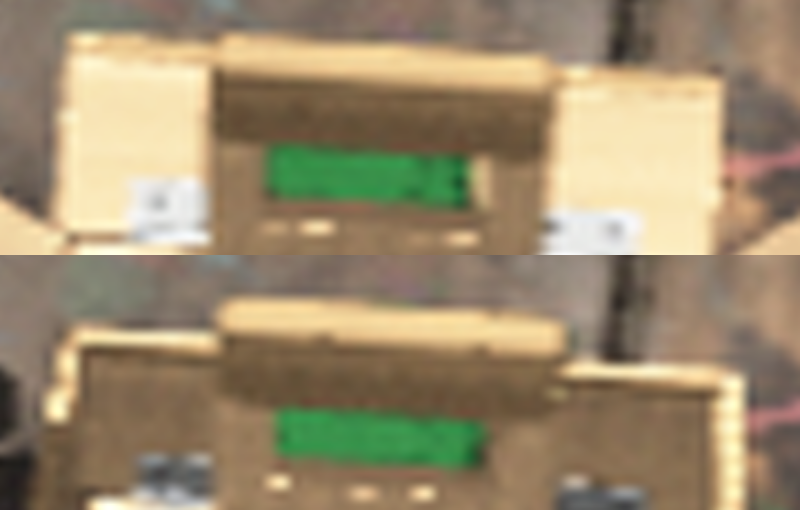

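Request:
send_rows --pt "0.9 -0.3 0 0.08 0.2 0 -1" --pt "0.9 -0.3 0 0 0 0 -1" --pt "0.9 -0.3 0 0 0 0 -1" --pt "0.9 -0.3 0 0 0 0 -1" --pt "0.9 -0.3 0 0 0 0 -1" --pt "0.2 0 0 0 0 -0.1 -1" --pt "0 0 0 0 0 0 -1" --grip_force 60

```text
time: 15.57
ee_pos: [0.5979, -0.1198, 0.2063]
eef_rot: [0.996, -0.092, -0.003, 0.001]
ft_force: [-0.3, -0.1, 0.6]
width: 0.085
```

```bash
python3 - <<'E'
from h import *
s=r.read_state();print(s["ee_pos"],s["width"])
T=np.eye(4);T[:3,:3]=Ro.from_quat(s['eef_rot']).as_matrix();T[:3,3]=s["ee_pos"];print(T[:3,:3].round(3))
w=r.camera("wrist"); c=r.calibration("wrist"); M=T@c["mount"]
cv2.imwrite("pics/w2.png",w)
X=np.linalg.inv(M)@np.r_[.591,-.1115,.135,1]; q=c["K"]@X[:3]; print("handle exp",q[:2]/q[2])
E
```

```text
[ 0.59794397 -0.11981848  0.20634926] 0.08497912228468266
[[ 0.983 -0.183 -0.006]
 [-0.184 -0.983 -0.002]
 [-0.006  0.003 -1.   ]]
handle exp [306.22701701 261.27758773]
```

View pics/w2.png

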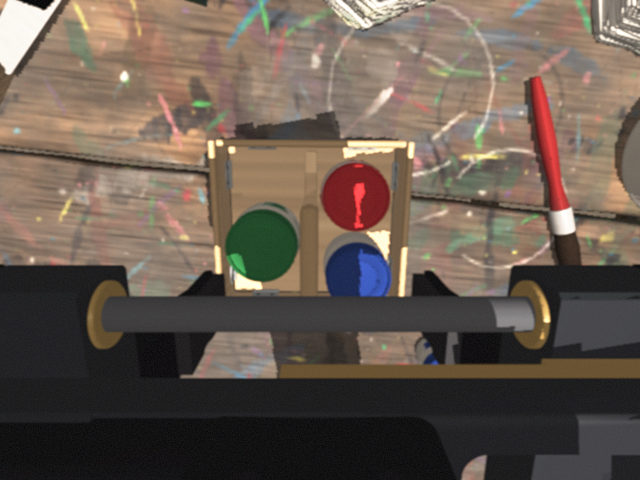

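```bash
python3 - <<'E'
from h import *
im=cv2.imread("pics/w2.png")[190:300,270:350]; cv2.imwrite("pics/w2c.png",cv2.resize(im,None,fx=6,fy=5))
s=r.read_state()
T=np.eye(4);T[:3,:3]=Ro.from_quat(s['eef_rot']).as_matrix();T[:3,3]=s["ee_pos"]
c=r.calibration("wrist"); M=T@c["mount"]
for p in [(309.5,206),(309.5,292),(309.5,250)]:
    d=M[:3,:3]@np.linalg.inv(c["K"])@np.r_[p,1]; o=M[:3,3]; print((o+d*(.135-o[2])/d[2]).round(4))
E
```

```text
[ 0.6252 -0.1207  0.135 ]
[ 0.5689 -0.1098  0.135 ]
[ 0.5972 -0.1153  0.135 ]
```

View pics/w2c.png

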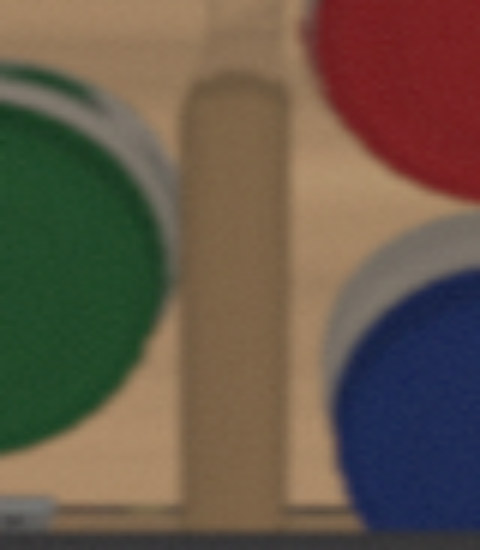

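Request:
send_rows --pt "-0.27 0.2 0 0 0 0 -1" --pt "0 0 -0.8 0 0 0 -1" --pt "0 0 -1 0 0 0 -1" --pt "0 0 -0.8 0 0 0 -1" --pt "0 0 -0.5 0 0 0 -1" --pt "0 0 0 0 0 0 -1"

```text
time: 16.12
ee_pos: [0.5823, -0.1108, 0.1119]
eef_rot: [0.996, -0.091, -0.002, 0.002]
ft_force: [-1.0, 0.4, -0.7]
width: 0.0871
```

Request:
send_rows --pt "0.2 -0.1 -0.25 0 0 0 -1" --pt "0 0 0 0 0 0 -1"

```text
time: 16.28
ee_pos: [0.587, -0.1132, 0.1053]
eef_rot: [0.996, -0.091, -0.002, 0.002]
ft_force: [-0.2, -1.3, 0.4]
width: 0.087
```

```bash
python3 look.py 12
```

```text
16.3833 [ 0.588  -0.1128  0.107 ] [-0.33  0.44  0.65]
```

View pics/l12.png

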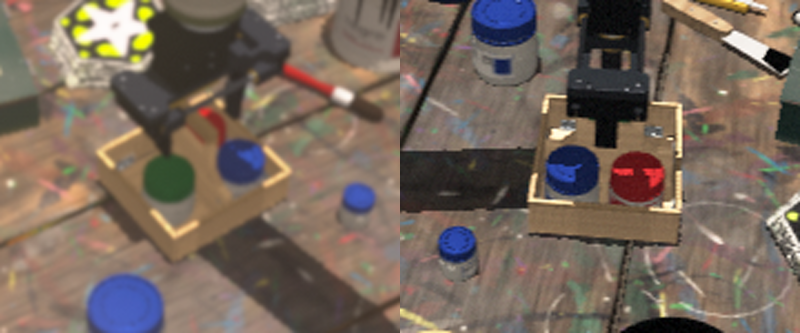

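Request:
send_rows --pt "0.05 -0.03 -0.05 0 0 0 0.4" --pt "0 0 0 0 0 0 0.4" --pt "0 0 0 0 0 0 0.4" --pt "0 0 0 0 0 0 0.6" --pt "0 0 0 0 0 0 0.7" --pt "0 0 0 0 0 0 0.8" --pt "0 0 0 0 0 0 1" --pt "0 0 0 0 0 0 1" --pt "0 0 0 0 0 0 1" --grip_force 10

```text
time: 17.13
ee_pos: [0.5917, -0.114, 0.1094]
eef_rot: [0.996, -0.09, 0.002, 0.002]
ft_force: [1.0, 0.2, -0.6]
width: 0.035
```

Request:
send_rows --pt "0 0 0 0 0 0 1" --pt "0 0 0 0 0 0 1" --pt "0 0 0 0 0 0 1" --pt "0 0 0 0 0 0 1" --grip_force 60

```text
time: 17.47
ee_pos: [0.5918, -0.1131, 0.1093]
eef_rot: [0.996, -0.09, 0.002, 0.001]
ft_force: [0.0, 0.2, -6.7]
width: 0.0113
```

```bash
python3 look.py 13; python3 -c "
from h import *
s=r.read_state();print(s['width'],Ro.from_quat(s['eef_rot']).as_matrix().round(3),s['torque'])"
```

```text
17.5667 [ 0.5916 -0.1132  0.1092] [ 0.36  2.85 -2.06]
0.011440637227503318 [[ 0.984 -0.18   0.004]
 [-0.18  -0.984 -0.003]
 [ 0.004  0.002 -1.   ]] [ 0.81704798 -0.01797335 -0.06397421]
```

View pics/l13.png

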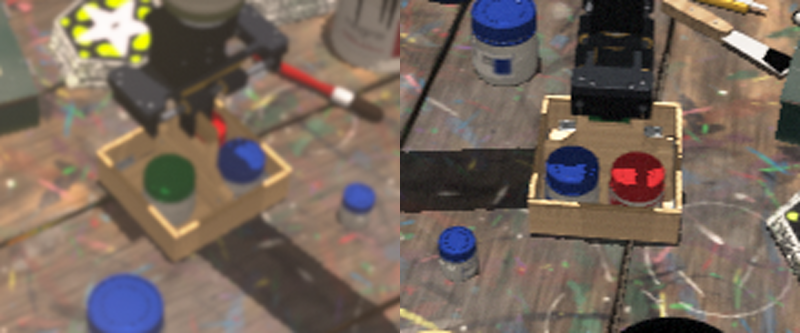

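Request:
send_rows --pt "0 0 0.1 0 0 0 1" --pt "0 0 0.15 0 0 0 1" --pt "0 0 0.15 0 0 0 1" --pt "0 0 0.15 0 0 0 1"

```text
time: 17.9
ee_pos: [0.5883, -0.114, 0.1228]
eef_rot: [0.996, -0.09, -0.002, 0.002]
ft_force: [-0.1, -0.3, -6.7]
width: 0.0117
```

```bash
python3 look.py 14; python3 -c "
from h import *
s=r.read_state();print(s['width'],s['eef_rot'].round(4),s['torque'])"
```

```text
18.0 [ 0.5891 -0.1141  0.1237] [ 0.11 -0.33 -6.93]
0.011633269563509394 [ 0.9959 -0.0904 -0.0011  0.0019] [0.07904457 0.02566411 0.01823824]
```

View pics/l14.png

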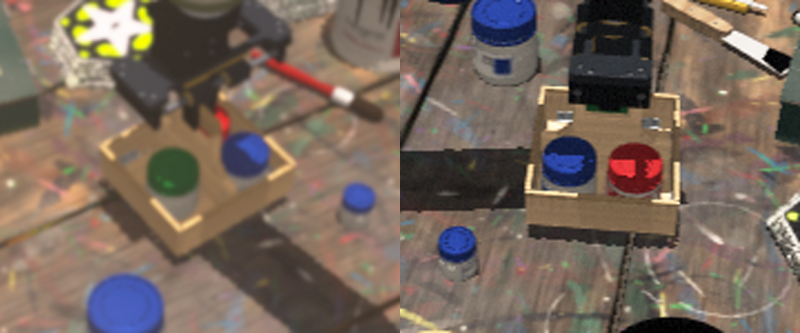

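Request:
send_rows --pt "0 0 0.15 0 0 0 1" --pt "0 0 0.2 0 0 0 1" --pt "0 0 0.25 0 0 0 1" --pt "0 0 0.25 0 0 0 1" --pt "0 0 0.25 0 0 0 1" --pt "0 0 0.25 0 0 0 1" --pt "0 0 0.25 0 0 0 1" --pt "0 0 0.25 0 0 0 1" --pt "0 0 0.2 0 0 0 1" --pt "0 0 0.2 0 0 0 1"

```text
time: 18.83
ee_pos: [0.5884, -0.1143, 0.198]
eef_rot: [0.996, -0.091, -0.001, 0.002]
ft_force: [0.0, 0.5, -7.1]
width: 0.0117
```

Request:
send_rows --pt "0 0 0.15 0 0 0 1" --pt "0 0 0.1 0 0 0 1" --pt "0 0 0.05 0 0 0 1" --pt "0 0 0 0 0 0 1" --pt "0 0 0 0 0 0 1" --pt "0 0 0 0 0 0 1"

```text
time: 19.33
ee_pos: [0.5888, -0.1143, 0.2092]
eef_rot: [0.996, -0.091, -0.001, 0.002]
ft_force: [-0.1, 0.2, -7.5]
width: 0.0115
```

```bash
python3 look.py 15; python3 look.py 16; python3 -c "
from h import *
s=r.read_state();print(s['width'],Ro.from_quat(s['eef_rot']).as_matrix().round(3),s['joint_vel'].round(4))"
```

```text
19.4333 [ 0.5887 -0.1143  0.2091] [ 0.21  0.17 -6.49]
19.5333 [ 0.5888 -0.1143  0.2092] [-0.22  0.15 -7.25]
0.01134054598010502 [[ 0.984 -0.18  -0.002]
 [-0.18  -0.984 -0.004]
 [-0.001  0.004 -1.   ]] [-0.0004  0.0013 -0.0001 -0.0025 -0.0008 -0.0008  0.0011]
```

View pics/l16.png

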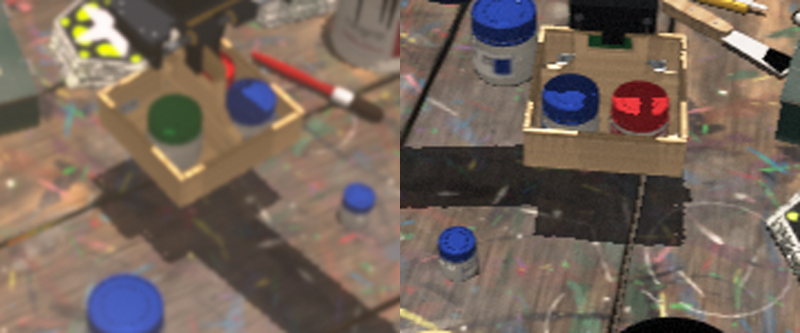

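```bash
python3 - <<'E'
from h import *
k=180/400
for n,a,b in [("NL",(183,178),(143,30)),("NR",(301,110),(126,130)),("FL",(102,97),(284,36))]:
    print(n,*tri(np.array(a)*k+[260,150],np.array(b)*k+[250,200]))
r.close_job()
E
```

```text
NL [ 0.52902174 -0.02193315  0.14875595] [array([-0.3, -0.2]), array([-0.4,  0.2])]
NR [ 0.50006864 -0.18006887  0.15222769] [array([-0.1, -0.1]), array([-0.3,  0.1])]
FL [ 0.67504085 -0.0466777   0.14757979] [array([-0.9, -0.8]), array([-1.6,  1. ])]
the job is handed in; nothing more can be done
```

I swung all four drop sides upright with the closed gripper (right, left, far, then near). I then pinched the handle at 60 N, lifted the caddy straight up and handed the job in with the arm still holding it, about 20 s in.

- **Sides:** the pictures before the grasp and after the lift show all four upright. Their top corners form a rectangle of about 152 × 163 mm, against 155 × 167 mm expected. I did not measure the angles directly.
- **Lift:** the fingers are stopped 11.3 mm apart on the bar. The load reads about 7 N, which fits a caddy of about 0.7 kg.
- **Height and level:** three top corners lie at 0.148 to 0.152 m, so the underside is about 95 mm up. The spread suggests a tilt of about 0.02 rad, which is within picking error.
- **Steadiness:** the tool pose did not change between the last two readings.
- **Pots and surroundings:** the blue and red pots clearly stand in the caddy. The green one stands in it too, but that part of the picture is less sharp. The brush, the loose pots and the nearby tiles look unmoved; the last pictures did not cover the stapler or the tape roll.

Two things were not ideal. Pushing the sides against their stops briefly gave about 4 to 7 N, above the 3 N at which the caddy may slide, and it moved a few millimetres. The grip also sits a few millimetres above the bar's middle.

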